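# Hang stained-slide carriers on the dryer rail

## Task

Hang the red and the blue slide carrier on the slide dryer's rail to dry: lower each one's hooks gently onto the rail in the loading gap at the left end, lips to the back, and slide it gently along under the retaining strip until it is centred over the strip of its own colour; the one that belongs farther from the gap has to go on first. Keep the carriers upright so that no slides fall out, leave them hanging free and still, and leave the grey carrier, the bottle, the staining dish and the tube rack where they are.

Things in the scene. Friction and masses are not known exactly. Their poses are not given: they have to be found in the camera images.
- dryer: White warm-air slide dryer, fixed, 560 mm (its y) by 150 mm (x), base 45 mm high. Origin: centre of its underside; +x points to its back, away from the robot, +y to the robot's left. A 12 mm round rail runs along y over the origin, axis at x = 0, 185 mm up, between posts (22 mm thick at the top) at y = -250 and 250 mm. Hung carriers have their undersides 81 mm up and slide freely on it.
- load_point (a point): Middle of the loading gap, on the rail's axis: (0, 170, 185 mm) in the dryer's frame. The gap, y = 120 to 240 mm, is the only part of the rail without the retaining strip, so the only place where hooks can be put on or lifted off.
- strip_end (a point): Left end of the aluminium retaining strip behind the rail: (32, 95, 178 mm) in the dryer's frame. From here the strip (x = 26 to 38 mm, 174 to 182 mm up) runs right to y = -250 mm, with about 6 mm free over the hung carriers' lips; to the left its tip is bent up as a lead-in to y = 120 mm. Brackets hold it from behind (x = 31 to 65 mm) at y = -235 and 88 mm.
- mark_red: Red magnetic strip, 14 mm wide (y), laid across the dryer's base; it marks where along the rail the red carrier belongs. Origin on the strip's centre line, under the rail, 46 mm up; axes parallel to the dryer's. Fixed.
- mark_blue: Blue magnetic strip, like the red one; it marks where along the rail the blue carrier belongs. The two lie 90 to 170 mm apart, both under the retaining strip; either may be the one nearer the loading gap.
- red_carrier: Slide carrier, loose, 0.2 to 0.4 kg: steel rack of glass slides, 92 mm (its x) by 66 mm (y), 34 mm high, origin at the centre of its underside, z up; two wire hooks above it at y = -30 and 30 mm; on top a red plastic grip. 162 mm tall. To hook on: +x to the dryer's back, hold it 37 mm above its hung height with the nose in front of the rail, move along +x until the seat is over the rail, lower 37 mm.
- blue_carrier: Slide carrier, loose, 0.2 to 0.4 kg: steel rack of glass slides, 92 mm (its x) by 66 mm (y), 34 mm high, origin at the centre of its underside, z up; two wire hooks above it at y = -30 and 30 mm; on top a blue plastic grip. 162 mm tall. To hook on: +x to the dryer's back, hold it 37 mm above its hung height with the nose in front of the rail, move along +x until the seat is over the rail, lower 37 mm.
- grey_carrier: A like carrier with a grey grip, already hanging on the rail near its right-hand (-y) end; same shape, origin and axes. To be left alone.
- bottle: Amber glass reagent bottle with blue cap, standing, 68 mm across and 135 mm high, 0.4 kg, loose. Origin at the centre of its underside. To be left alone.
- dish: Green glass staining dish with a lid, 112 mm (x) by 97 mm (y), 76 mm high with its knob, loose. Origin at the centre of its underside. To be left alone.
- tube_rack: White sample-tube rack with eight capped tubes, 110 mm (x) by 60 mm (y), 90 mm high, loose. Origin at the centre of its underside. To be left alone.
- red_seat (a point): Point of the red carrier that lies on the rail's axis when it hangs: (0, 0, 104 mm) in the carrier's frame. Round it each hook (6 mm wire) forms an inverted V that centres itself on the rail, top 118 mm up, with a straight stem at x = -18 mm going down to the rack.
- red_lip (a point): Point midway between the lips of the red carrier's two hooks: (34, 0, 84 mm) in its frame. From the V a nose comes down at x = 15 to 18 mm to 81 mm above the underside; its end is turned out along +x as the lip, to x = 37 mm. Between nose and rack (34 mm) the hook is open. Hung the right way round the lips lie behind the rail, under the retaining strip.
- red_grip (a point): Centre of the red grip: (0, 0, 150 mm) in the carrier's frame. The grip is a block 16 mm (x) by 56 mm (y) by 24 mm high; below it wires slope out to the hooks at y = -30 and 30 mm.
- blue_seat (a point): Point of the blue carrier that lies on the rail's axis when it hangs: (0, 0, 104 mm) in the carrier's frame. Round it each hook (6 mm wire) forms an inverted V that centres itself on the rail, top 118 mm up, with a straight stem at x = -18 mm going down to the rack.
- blue_lip (a point): Point midway between the lips of the blue carrier's two hooks: (34, 0, 84 mm) in its frame. From the V a nose comes down at x = 15 to 18 mm to 81 mm above the underside; its end is turned out along +x as the lip, to x = 37 mm. Between nose and rack (34 mm) the hook is open. Hung the right way round the lips lie behind the rail, under the retaining strip.
- blue_grip (a point): Centre of the blue grip: (0, 0, 150 mm) in the carrier's frame. The grip is a block 16 mm (x) by 56 mm (y) by 24 mm high; below it wires slope out to the hooks at y = -30 and 30 mm.

How it is judged (in metres and radians):
On the way, in this order (a step that is already met when the one before it is completed fails the run):
1. a carrier's hooks rest on the rail in the loading gap (((x of red_seat in the frame of dryer between -0.005 and 0.005 m and z of red_seat in the frame of dryer between 0.18 and 0.19 m and y of red_seat in the frame of dryer above 0.13 m) or (x of blue_seat in the frame of dryer between -0.005 and 0.005 m and z of blue_seat in the frame of dryer between 0.18 and 0.19 m and y of blue_seat in the frame of dryer above 0.13 m))), for 0.05 s.
2. that carrier has been slid along the rail to the strip of its colour (((x of red_seat in the frame of dryer between -0.005 and 0.005 m and z of red_seat in the frame of dryer between 0.18 and 0.19 m and y of red_seat in the frame of mark_red between -0.01 and 0.01 m and x of red_lip in the frame of dryer above 0.025 m) or (x of blue_seat in the frame of dryer between -0.005 and 0.005 m and z of blue_seat in the frame of dryer between 0.18 and 0.19 m and y of blue_seat in the frame of mark_blue between -0.01 and 0.01 m and x of blue_lip in the frame of dryer above 0.025 m))), for 0.2 s.
3. with the first one hanging at its strip, the other carrier's hooks rest on the rail in the loading gap (((x of red_seat in the frame of dryer between -0.005 and 0.005 m and z of red_seat in the frame of dryer between 0.18 and 0.19 m and y of red_seat in the frame of mark_red between -0.01 and 0.01 m and x of red_lip in the frame of dryer above 0.025 m and x of blue_seat in the frame of dryer between -0.005 and 0.005 m and z of blue_seat in the frame of dryer between 0.18 and 0.19 m and y of blue_seat in the frame of dryer above 0.13 m) or (x of blue_seat in the frame of dryer between -0.005 and 0.005 m and z of blue_seat in the frame of dryer between 0.18 and 0.19 m and y of blue_seat in the frame of mark_blue between -0.01 and 0.01 m and x of blue_lip in the frame of dryer above 0.025 m and x of red_seat in the frame of dryer between -0.005 and 0.005 m and z of red_seat in the frame of dryer between 0.18 and 0.19 m and y of red_seat in the frame of dryer above 0.13 m))), for 0.05 s.
4. both carriers hang at the strips of their colours (x of red_seat in the frame of dryer between -0.005 and 0.005 m and z of red_seat in the frame of dryer between 0.18 and 0.19 m and y of red_seat in the frame of mark_red between -0.01 and 0.01 m and x of each of red_lip, blue_lip in the frame of dryer above 0.025 m and x of blue_seat in the frame of dryer between -0.005 and 0.005 m and z of blue_seat in the frame of dryer between 0.18 and 0.19 m and y of blue_seat in the frame of mark_blue between -0.01 and 0.01 m), for 0.2 s.
At the end, for the whole second after the job is handed in: The red and the blue carrier hang on the rail (seat within 5 mm of the rail's axis), lips to the back under the retaining strip, each centred within 10 mm along the rail of the strip of its own colour, upright within about 11 degrees, released and at rest (all of step 4 and angle between each of red_carrier, blue_carrier's own z axis and vertical below 0.2 rad and linear speed of each of red_carrier, blue_carrier below 0.03 m/s); the robot touches nothing.
It fails at once if the hanging grey carrier, the bottle, the staining dish or the tube rack is shifted by more than 20 mm (distance of any of grey_carrier, bottle, dish, tube_rack from where it was at the start of the episode above 0.02 m).
It fails at once if the red or blue carrier is tipped by more than 30 degrees (angle between any of red_carrier, blue_carrier's own z axis and vertical above 0.52 rad).
It fails at once if the red or blue carrier is rammed or pressed hard against the dryer (over 40 N) (contact force between any of red_carrier, blue_carrier and dryer above 40 N).
It fails at once if the red or blue carrier falls onto the rail, or rushes along it, at over 0.35 m/s ((x of red_seat in the frame of dryer between -0.02 and 0.02 m and z of red_seat in the frame of dryer between 0.165 and 0.215 m and linear speed of red_carrier above 0.35 m/s) or (x of blue_seat in the frame of dryer between -0.02 and 0.02 m and z of blue_seat in the frame of dryer between 0.165 and 0.215 m and linear speed of blue_carrier above 0.35 m/s)).
It also fails if it takes over 72 s, if anything falls off the work surface, if the arm or the gripper's body presses on something with over 40 N, if the wrist force passes 120 N, or if a joint passes its speed limit or range.

## Robot

A 6-joint arm with a two-finger parallel gripper is mounted at the origin on the work surface. World frame = base frame: x ahead of the robot, y to its left, z up, the work surface at z = 0. Lengths are in m, angles in degrees, forces in N, time in s.
With the tool pointing down it reaches from about 0.3 to 0.775 m from the base axis. Payload 14.6 kg.
Tool frame: the origin (TCP) lies at the very end of the fingers, on their centre line; the grasp point (between the pads) lies 19 mm behind it; z points along the fingers, y is the line along which they close (so a half turn about z gives the same grasp; the last joint's range is limited). The gripper opens to 94 mm and grips with 3 to 60 N. Pads are 16 mm wide; open, the fingers measure 119 mm over their backs; the gripper's body (75 mm by 177 mm) begins 78 mm behind the grasp point.
Start: joints at [62.705, 17.183, 87.147, -0, 75.671, -3.816], TCP at [0.219, 0.504, 0.205] pointing down, gripper open.
Joint ranges: [-173.82, 173.82], [-45.26, 126.66], [13.44, 144.39], [-59.66, 239.66], [0, 175.72], [-146.38, 146.38]. Speed limits (degrees/s): [127.2, 127.2, 147.25, 180, 180, 180].

## Interface

Orientations are given as [roll, pitch, yaw] about the fixed x, y, z axes, in that order (R = Rz(yaw) Ry(pitch) Rx(roll)).
In Python, from bench import bot gives the robot as it stands.
- The arm moves only by the tool send_rows, never from a script. Its argument "moves" is a list of rows, each an object with "delta_pos": the shift along the world's x, y, z in units of 25 mm (1.0 is 25 mm), a list of three; "rot": the turn, a rotation vector about the world's x, y, z in units of 6 degrees (1.0 is 6 degrees), a list of three; "claw": the finger opening in mm, from 0 to 94. A call has 1 to 10 rows; each row is the pose to reach, as a shift and turn from the pose commanded when the call began; what a row does not reach only later rows make up. A row lasts 1/12 s, in which the tool goes at most 41.7 mm and 7.16 degrees, less where a joint would pass 70% of its speed; a pose out of reach is approached as far as the arm can. A call with a gripper value outside its range is refused whole. The fingers move at their own pace and stop on an object; "grip_force" is the grip in N (left out, the last holds). Time passes only in rows, so rows that repeat a pose let the fingers close. It gives the time, the measured TCP pose, the force, the opening and the grip force at its end, in the units of the state.
- bot.read_state(): the state, without advancing time (a new reading comes with each control period).
- bot.capture(name): name is "side" or "top"; returns (picture, depth): 480x640x3 uint8, red, green, blue; 480x640 float32, m along the optical axis (not along the pixel's ray), 0 where there is no reading.
- bot.calibration(name): a dict with "intrinsics" (3x3 intrinsics, pixels), "k1" (the pictures are not rectified: a ray, as slopes to the right and down, at radius r is drawn at 1 + k1 r^2 times it, then the intrinsics apply), "R" (3x3) and "t" (3): a world point X has camera coordinates R X + t. Camera axes: x right, y down, z forward; pixel columns grow to the right and rows downward; lengths in m; the calibration is good to about 2 mm. A picture is of the moment at which its call begins. calibration takes no time and is no camera call.
- bot.finish_job(): hands the job in; it is judged then, once.
The state is a dict: "time_s": time; "qpos": joint angles; "dq": joint speeds; "joint_torque": joint torques, N m; "eef_pos": TCP position; "eef_rot": TCP orientation; "wrist_force": force on the tool from outside, world axes, zero at the start; "wrist_torque": the same for the moment, N m; "opening": finger opening in m; "finger_force": force on a finger pad.
Only numpy, scipy, OpenCV 4.12 (cv2) and the standard library are available. Lean on these libraries where they do the work, as an engineer would, in place of code of your own. Each camera call takes 0.05 s, during which the arm holds its last target. There are 200 camera calls.

## Working session

There is one attempt and no reset: what is moved stays moved. The work goes in short steps, Python scripts to look and compute and a tool call to move; the robot and the scene stay as the last step left them, time stands still between calls to the robot, and variables do not carry over. Pictures are saved under pics/ and viewed, at most 10 in all, crops included, and the job is handed in when it is done.

Besides the shell and the picture viewer there is one more tool, called after ">>>" as name([rows], argument=value, ...), one row to a line, values as JSON. send_rows: Moves the arm, as the interface text tells. Its arguments: {"type":"object","properties":{"moves":{"type":"array","items":{"type":"object","properties":{"delta_pos":{"type":"array","items":{"type":"number"}},"rot":{"type":"array","items":{"type":"number"}},"claw":{"type":"number"}}}},"grip_force":{"type":"number"}},"required":["moves"]}

```bash
mkdir -p pics; cat > h.py <<'E'
import numpy as np, cv2, sys
from bench import bot
def cap(n,f):
    p,d=bot.capture(n); cv2.imwrite(f'pics/{f}.png',p[:,:,::-1]); np.savez(f'{f}.npz',p=p,d=d); return p,d
def pts(n,d):
    c=bot.calibration(n);K=np.array(c['intrinsics']);R=np.array(c['R']);t=np.array(c['t'])
    v,u=np.mgrid[0:480,0:640]
    q=cv2.undistortPoints(np.stack([u,v],-1).reshape(-1,1,2).astype(float),K,np.array([c['k1'],0,0,0.])).reshape(480,640,2)
    P=np.dstack([q[...,0]*d,q[...,1]*d,d]); return (P-t)@R
def ray(n,u,v,z):
    "world point on pixel ray at height z"
    c=bot.calibration(n);K=np.array(c['intrinsics']);R=np.array(c['R']);t=np.array(c['t'])
    q=cv2.undistortPoints(np.array([[[u,v]]],float),K,np.array([c['k1'],0,0,0.]))[0,0]
    o=-R.T@t; w=R.T@np.array([q[0],q[1],1]); return o+w*(z-o[2])/w[2]
E
python3 - <<'E'
from h import *
for n in('top','side'):
    p,d=cap(n,n+'0'); c=bot.calibration(n); R=np.array(c['R']);print(n,-R.T@c['t'],R[2],c['k1'])
s=bot.read_state();print(s['time_s'],s['eef_pos'],s['eef_rot'],s['wrist_force'],s['opening'])
E
```

```text
top [0.4546601  0.01404789 1.21976633] [ 0.0458711  -0.03212926 -0.99843054] -0.06074616908276663
side [ 0.41984568 -0.63985518  0.66366087] [ 0.13559824  0.76150367 -0.63381802] -0.060387986436130005
0.1 [0.21903784 0.50425185 0.20495572] [-1.79942221e+02 -1.14450786e-03  1.56522380e+02] [-0.0624103   0.33293958  0.39888479] 0.0936270323497815
```

View pics/top0.png

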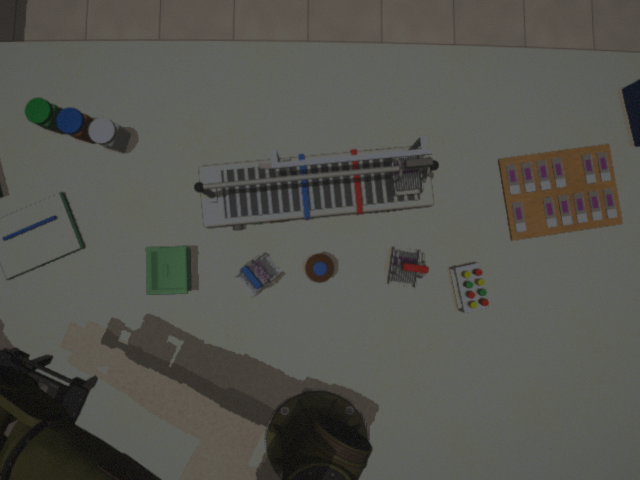

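View pics/side0.png

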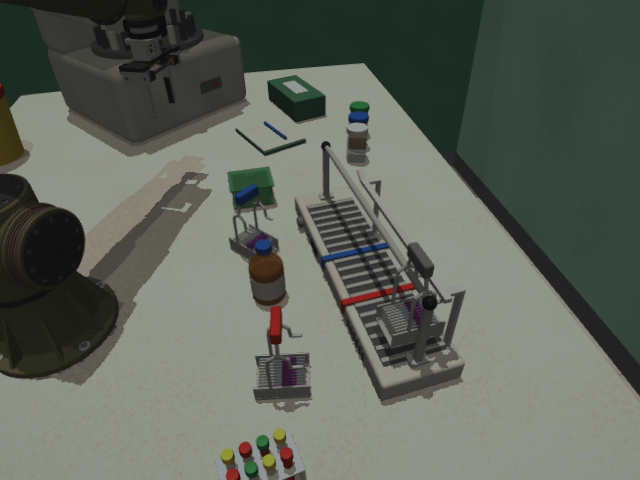

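The top view shows the gap at the dryer's left. The blue mark is at about (305,185) and the red at (355,180), so red goes on first. The red carrier is at (408,267), the blue at (258,275), and the rail runs from (200,187) to (434,165).

```bash
python3 - <<'E'
from h import *
np.set_printoptions(precision=4,suppress=True)
for n in('top','side'):
    z=np.load(n+'0.npz');p=z['p'].astype(int);P=pts(n,z['d']);ok=z['d']>0
    r,g,b=p[...,0],p[...,1],p[...,2]
    red=(r>1.8*g)&(r>1.8*b)&(r>60); blu=(b>1.5*r)&(b>1.25*g)&(b>60)
    for nm,m,lo,hi,x0,x1,y0,y1 in [('redgrip',red,.14,.175,.3,.55,-.3,0),('bluegrip',blu,.14,.175,.3,.55,.05,.3),('redmark',red,.03,.06,.45,.8,-.25,.2),('bluemark',blu,.03,.06,.45,.8,-.25,.3)]:
        X,Y,Z=P[...,0],P[...,1],P[...,2]
        m=m&ok&(Z>lo)&(Z<hi)&(X>x0)&(X<x1)&(Y>y0)&(Y<y1)
        q=P[m]
        if len(q)<8: print(n,nm,len(q));continue
        rc=cv2.minAreaRect((q[:,:2]*1000).astype(np.float32))
        print(n,nm,len(q),q.mean(0),q.min(0),q.max(0),rc)
for u,v in((200,187),(434,165)): print('rail end',ray('top',u,v,.19))
for u,v in((326,145),(429,302)): print('post side',ray('side',u,v,.19))
# dryer base top
z=np.load('top0.npz');P=pts('top',z['d']);m=(abs(P[...,2]-.045)<.006)&(P[...,0]>.45)&(P[...,0]<.8)&(abs(P[...,1])<.45)
m=cv2.morphologyEx(m.astype(np.uint8),cv2.MORPH_OPEN,np.ones((2,2)))>0
print('base',cv2.minAreaRect((P[m][:,:2]*1000).astype(np.float32)),m.sum())
p=z['p'].copy()
a=cv2.resize(p[235:305,225:305],None,fx=5,fy=5,interpolation=2);b=cv2.resize(p[235:305,370:450],None,fx=5,fy=5,interpolation=2)
q=np.load('side0.npz')['p'];c=cv2.resize(q[175:275,210:310],(400,400));e=cv2.resize(q[300:410,230:340],(400,400))
im=np.vstack([np.hstack([a[:350,:400],b[:350,:400]]),np.hstack([c,e])]);im=np.clip(im*1.6,0,255).astype(np.uint8)
cv2.imwrite('pics/crops.png',cv2.resize(im[:,:,::-1],(640,600)))
E
```

```text
top redgrip 170 [ 0.4271 -0.2085  0.1615] [ 0.4179 -0.2353  0.1563] [ 0.4373 -0.1818  0.1661] ((426.8935546875, -208.62631225585938), (54.32610321044922, 14.931106567382812), 80.6886215209961)
top bluegrip 165 [0.4061 0.1439 0.1613] [0.3826 0.1246 0.1569] [0.4297 0.1659 0.1654] ((406.0408020019531, 143.73745727539062), (54.10005187988281, 14.589746475219727), 40.253089904785156)
top redmark 225 [ 0.6128 -0.0936  0.0511] [ 0.5543 -0.1047  0.0432] [ 0.7065 -0.0783  0.0575] ((630.455810546875, -92.3406753540039), (153.17832946777344, 14.156935691833496), 5.865254878997803)
top bluemark 246 [0.6014 0.0322 0.0507] [0.5412 0.0215 0.0396] [0.6962 0.0464 0.0597] ((618.7662353515625, 33.411590576171875), (155.75592041015625, 13.927545547485352), 5.214225769042969)
side redgrip 314 [ 0.4282 -0.2144  0.1611] [ 0.4179 -0.2395  0.1424] [ 0.4383 -0.1843  0.164 ] ((428.12237548828125, -211.84434509277344), (55.006099700927734, 14.62225341796875), 82.9552230834961)
side bluegrip 112 [0.4083 0.1414 0.1605] [0.385  0.1198 0.1573] [0.4321 0.1653 0.1629] ((408.6929626464844, 143.4947509765625), (55.40068435668945, 15.882895469665527), 40.176570892333984)
side redmark 419 [ 0.6235 -0.0946  0.0506] [ 0.5551 -0.1079  0.0459] [ 0.6998 -0.0806  0.0549] ((627.2776489257812, -93.49954223632812), (145.9258270263672, 17.255943298339844), 5.337080001831055)
side bluemark 279 [0.6089 0.0322 0.0503] [0.5426 0.0186 0.0478] [0.6856 0.0469 0.0533] ((614.1219482421875, 33.125343322753906), (142.73361206054688, 18.60844612121582), 4.835013389587402)
rail end [0.5949 0.2492 0.19  ]
rail end [ 0.6461 -0.2446  0.19  ]
post side [0.5981 0.2441 0.19  ]
post side [ 0.6464 -0.2491  0.19  ]
base ((579.8174438476562, -5.0833740234375), (242.960205078125, 579.947021484375), 7.676573276519775) 9049
```

View pics/crops.png

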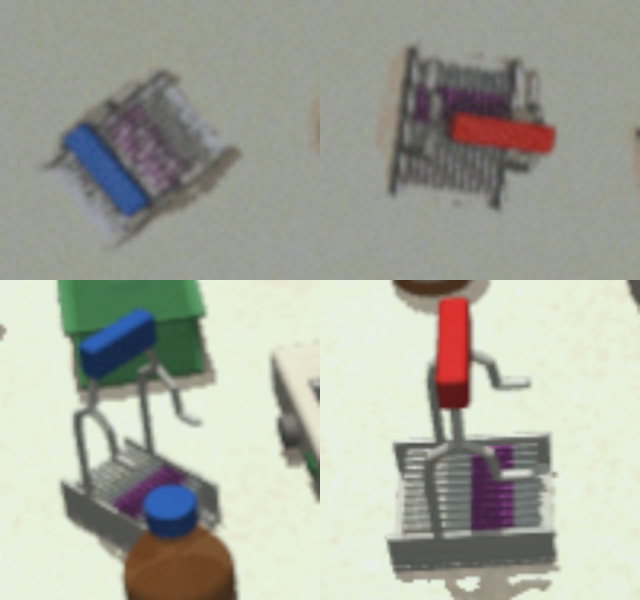

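Both carriers' lips face roughly +x. Red yaw is about -8° and blue about -50°. The dryer's yaw is about 5.7°, with its origin near (0.621, 0.000). Red is the farther one, so I start with it.

>>> send_rows([
  {"delta_pos": [4.2,-14.3,1.6],"rot": [0,0,-6.2],"claw": 60},
  {"delta_pos": [4.2,-14.3,1.6],"rot": [0,0,-6.2],"claw": 60},
  {"delta_pos": [4.2,-14.3,1.6],"rot": [0,0,-6.2],"claw": 60},
  {"delta_pos": [4.2,-14.3,1.6],"rot": [0,0,-6.2],"claw": 60},
  {"delta_pos": [4.2,-14.3,1.6],"rot": [0,0,-6.2],"claw": 60},
  {"delta_pos": [4.2,-14.3,1.6],"rot": [0,0,-6.2],"claw": 60},
  {"delta_pos": [4.2,-14.3,1.6],"rot": [0,0,-6.2],"claw": 60},
  {"delta_pos": [4.2,-14.3,1.6],"rot": [0,0,-6.2],"claw": 60},
  {"delta_pos": [4.2,-14.3,1.6],"rot": [0,0,-6.2],"claw": 60},
  {"delta_pos": [4.2,-14.3,1.6],"rot": [0,0,-6.2],"claw": 60},
], grip_force=20)

```text
time_s: 0.93
eef_pos: [0.3257, 0.1416, 0.2462]
eef_rot: [179.9, 0.1, 118.9]
wrist_force: [-0.2, 0.8, -0.4]
opening: 0.0602
finger_force: 0.0
```

>>> send_rows([
  {"delta_pos": [4.14,-14.26,0],"rot": [0,0,-6.25],"claw": 60},
  {"delta_pos": [4.14,-14.26,0],"rot": [0,0,-6.25],"claw": 60},
  {"delta_pos": [4.14,-14.26,0],"rot": [0,0,-6.25],"claw": 60},
  {"delta_pos": [4.14,-14.26,0],"rot": [0,0,-6.25],"claw": 60},
  {"delta_pos": [4.14,-14.26,0],"rot": [0,0,-6.25],"claw": 60},
  {"delta_pos": [4.14,-14.26,0],"rot": [0,0,-6.25],"claw": 60},
  {"delta_pos": [4.14,-14.26,0],"rot": [0,0,-6.25],"claw": 60},
  {"delta_pos": [4.14,-14.26,0],"rot": [0,0,-6.25],"claw": 60},
  {"delta_pos": [4.14,-14.26,0],"rot": [0,0,-6.25],"claw": 60},
  {"delta_pos": [4.14,-14.26,0],"rot": [0,0,-6.25],"claw": 60},
])

```text
time_s: 1.77
eef_pos: [0.4282, -0.214, 0.2443]
eef_rot: [-179.9, 0.0, 81.6]
wrist_force: [-0.2, 0.4, -1.3]
opening: 0.0599
finger_force: 0.0
```

>>> send_rows([
  {"delta_pos": [0,0,-1.5],"rot": [0,0,0],"claw": 60},
  {"delta_pos": [0,0,-3],"rot": [0,0,0],"claw": 60},
  {"delta_pos": [0,0,-4],"rot": [0,0,0],"claw": 60},
  {"delta_pos": [0,0,-4.44],"rot": [0,0,0],"claw": 60},
  {"delta_pos": [0,0,-4.44],"rot": [0,0,0],"claw": 40},
  {"delta_pos": [0,0,-4.44],"rot": [0,0,0],"claw": 22},
  {"delta_pos": [0,0,-4.44],"rot": [0,0,0],"claw": 10},
  {"delta_pos": [0,0,-4.44],"rot": [0,0,0],"claw": 5},
  {"delta_pos": [0,0,-4.44],"rot": [0,0,0],"claw": 5},
  {"delta_pos": [0,0,-4.44],"rot": [0,0,0],"claw": 5},
], grip_force=25)

```text
time_s: 2.6
eef_pos: [0.4279, -0.2096, 0.1351]
eef_rot: [179.9, 0.0, 81.8]
wrist_force: [-1.1, 0.6, -0.4]
opening: 0.0236
finger_force: 0.0
```

>>> send_rows([
  {"delta_pos": [0,0,0],"rot": [0,0,0],"claw": 5},
  {"delta_pos": [0,0,0],"rot": [0,0,0],"claw": 5},
  {"delta_pos": [0,0,0],"rot": [0,0,0],"claw": 5},
  {"delta_pos": [0,0,0],"rot": [0,0,0],"claw": 5},
  {"delta_pos": [0,0,0.3],"rot": [0,0,0],"claw": 5},
  {"delta_pos": [0,0,1],"rot": [0,0,0],"claw": 5},
  {"delta_pos": [0,0,2],"rot": [0,0,0],"claw": 5},
  {"delta_pos": [0,0,3],"rot": [0,0,0],"claw": 5},
  {"delta_pos": [0,0,4],"rot": [0,0,0],"claw": 5},
  {"delta_pos": [0,0,5],"rot": [0,0,0],"claw": 5},
], grip_force=25)

```text
time_s: 3.43
eef_pos: [0.4272, -0.2093, 0.2608]
eef_rot: [-180.0, -0.0, 81.8]
wrist_force: [-0.7, 0.5, -3.3]
opening: 0.0159
finger_force: 25.0
```

>>> send_rows([
  {"delta_pos": [0.1,0.4,1],"rot": [0,0,0.1],"claw": 5},
  {"delta_pos": [0.3,1.2,2],"rot": [0,0,0.2],"claw": 5},
  {"delta_pos": [0.6,2.4,2.6],"rot": [0,0,0.4],"claw": 5},
  {"delta_pos": [1.0,3.7,2.84],"rot": [0,0,0.6],"claw": 5},
  {"delta_pos": [1.3,5.0,2.84],"rot": [0,0,0.8],"claw": 5},
  {"delta_pos": [1.7,6.3,2.84],"rot": [0,0,1.0],"claw": 5},
  {"delta_pos": [2.0,7.6,2.84],"rot": [0,0,1.2],"claw": 5},
  {"delta_pos": [2.3,8.9,2.84],"rot": [0,0,1.4],"claw": 5},
  {"delta_pos": [2.7,10.2,2.84],"rot": [0,0,1.6],"claw": 5},
  {"delta_pos": [3.0,11.4,2.84],"rot": [0,0,1.8],"claw": 5},
])

```text
time_s: 4.27
eef_pos: [0.5025, 0.0774, 0.3306]
eef_rot: [-180.0, -0.0, 92.7]
wrist_force: [-0.2, 0.7, -2.7]
opening: 0.0161
finger_force: 25.0
```

>>> send_rows([
  {"delta_pos": [0.3,1.2,0],"rot": [0,0,0.2],"claw": 5},
  {"delta_pos": [0.6,2.2,0],"rot": [0,0,0.35],"claw": 5},
  {"delta_pos": [0.8,3.0,0],"rot": [0,0,0.5],"claw": 5},
  {"delta_pos": [0.9,3.44,-0.3],"rot": [0,0,0.52],"claw": 5},
  {"delta_pos": [0.9,3.44,-1],"rot": [0,0,0.52],"claw": 5},
  {"delta_pos": [0.9,3.44,-1.8],"rot": [0,0,0.52],"claw": 5},
  {"delta_pos": [0.9,3.44,-2.5],"rot": [0,0,0.52],"claw": 5},
  {"delta_pos": [0.9,3.44,-2.92],"rot": [0,0,0.52],"claw": 5},
  {"delta_pos": [0.9,3.44,-2.92],"rot": [0,0,0.52],"claw": 5},
  {"delta_pos": [0.9,3.44,-2.92],"rot": [0,0,0.52],"claw": 5},
])

```text
time_s: 5.1
eef_pos: [0.5251, 0.1611, 0.2577]
eef_rot: [-180.0, 0.0, 95.7]
wrist_force: [0.4, 0.4, -3.0]
opening: 0.0156
finger_force: 25.0
```

```bash
python3 - <<'E'
from h import *
p,d=cap('side','side1');t,d2=cap('top','top1')
a=cv2.resize(p[90:250,210:410],(800,600) and (600,480)); cv2.imwrite('pics/s1.png',np.clip(a[:,:,::-1]*1.4,0,255).astype(np.uint8))
for n,i,dd in(('side',p,d),('top',t,d2)):
    P=pts(n,dd);i=i.astype(int);r,g,b=i[...,0],i[...,1],i[...,2];m=(r>1.8*g)&(r>1.8*b)&(r>60)&(P[...,2]>.2)&(P[...,2]<.35)&(P[...,1]>0)
    q=P[m]
    if len(q)>5: print(n,len(q),q.mean(0),q.min(0),q.max(0),cv2.minAreaRect((q[:,:2]*1000).astype(np.float32)))
E
```

```text
side 75 [0.52685886 0.15281433 0.28351722] [0.51933802 0.13103486 0.26426585] [0.53451074 0.18665177 0.29708488] ((525.923828125, 158.42994689941406), (13.835826873779297, 55.78682327270508), 3.988149881362915)
```

View pics/s1.png

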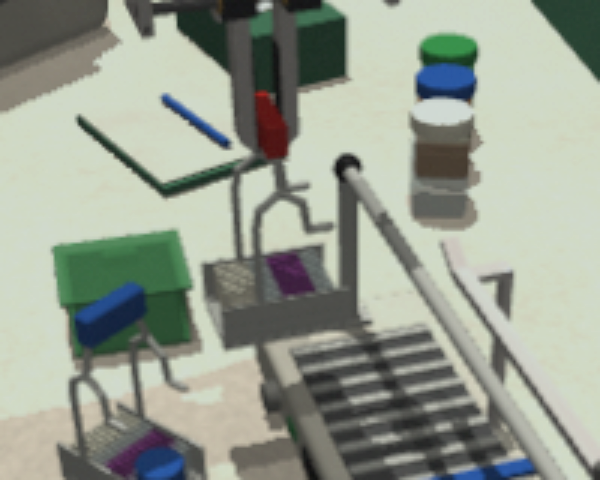

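The red carrier is upright in front of the rail in the gap, with its lips toward the rail. I advance over the rail.

>>> send_rows([
  {"delta_pos": [0.3,0.03,0],"claw": 5},
  {"delta_pos": [0.7,0.07,0],"claw": 5},
  {"delta_pos": [1.2,0.12,0],"claw": 5},
  {"delta_pos": [1.7,0.17,0],"claw": 5},
  {"delta_pos": [2.1,0.21,0],"claw": 5},
  {"delta_pos": [2.5,0.25,0],"claw": 5},
  {"delta_pos": [2.8,0.28,0],"claw": 5},
  {"delta_pos": [3.0,0.3,0],"claw": 5},
  {"delta_pos": [3.18,0.32,0],"claw": 5},
  {"delta_pos": [3.18,0.32,0],"claw": 5},
])

```text
schema error: expected keys delta_pos, rot, claw
```

```bash
python3 - <<'E'
from h import *
p,d=cap('side','side2')
a=cv2.resize(p[90:240,260:460],(800,600)); cv2.imwrite('pics/s2.png',np.clip(a[:,:,::-1]*1.4,0,255).astype(np.uint8))
E
```

```text
(no output)
```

View pics/s2.png

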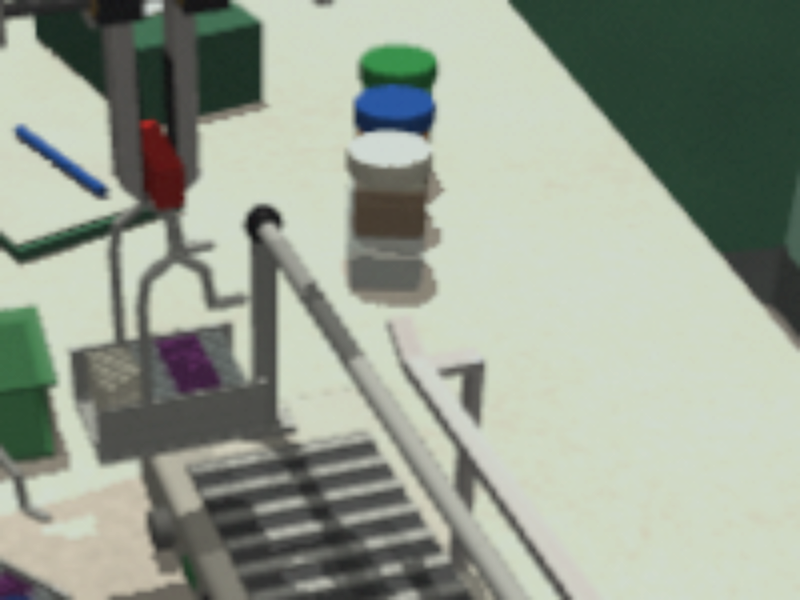

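That picture only shows the unchanged pose, because the move was refused for missing rot. I resend it.

>>> send_rows([
  {"delta_pos": [0.3,0.03,0],"rot": [0,0,0],"claw": 5},
  {"delta_pos": [0.7,0.07,0],"rot": [0,0,0],"claw": 5},
  {"delta_pos": [1.2,0.12,0],"rot": [0,0,0],"claw": 5},
  {"delta_pos": [1.7,0.17,0],"rot": [0,0,0],"claw": 5},
  {"delta_pos": [2.1,0.21,0],"rot": [0,0,0],"claw": 5},
  {"delta_pos": [2.5,0.25,0],"rot": [0,0,0],"claw": 5},
  {"delta_pos": [2.8,0.28,0],"rot": [0,0,0],"claw": 5},
  {"delta_pos": [3.0,0.3,0],"rot": [0,0,0],"claw": 5},
  {"delta_pos": [3.18,0.32,0],"rot": [0,0,0],"claw": 5},
  {"delta_pos": [3.18,0.32,0],"rot": [0,0,0],"claw": 5},
])

```text
time_s: 6.08
eef_pos: [0.6052, 0.1695, 0.2573]
eef_rot: [-180.0, 0.0, 95.7]
wrist_force: [-1.1, 0.5, -2.7]
opening: 0.0161
finger_force: 25.0
```

```bash
python3 - <<'E'
from h import *
p,d=cap('side','side3')
a=cv2.resize(p[90:240,260:460],(800,600)); cv2.imwrite('pics/s3.png',np.clip(a[:,:,::-1]*1.4,0,255).astype(np.uint8))
E
```

```text
(no output)
```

View pics/s3.png

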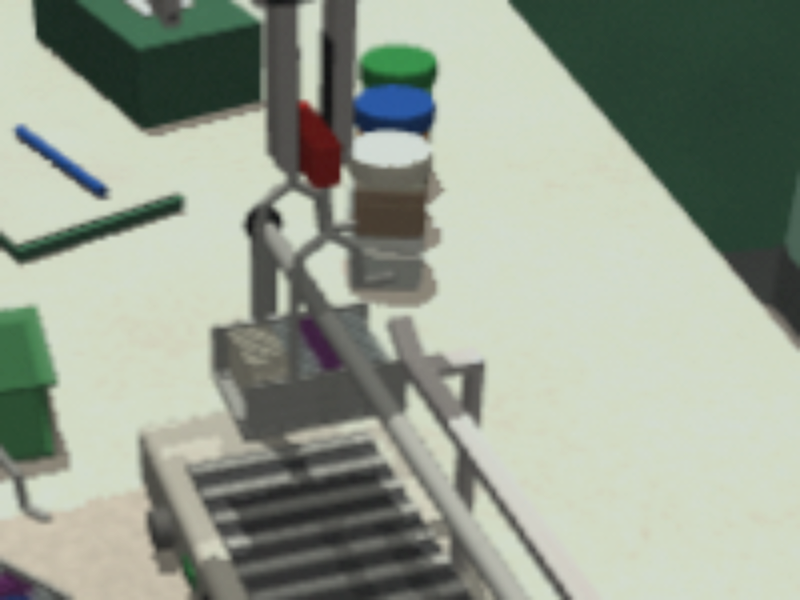

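The picture shows the rail passing between stem and nose near (310,290). I lower.

>>> send_rows([
  {"delta_pos": [0,0,-0.3],"rot": [0,0,0],"claw": 5},
  {"delta_pos": [0,0,-0.6],"rot": [0,0,0],"claw": 5},
  {"delta_pos": [0,0,-0.9],"rot": [0,0,0],"claw": 5},
  {"delta_pos": [0,0,-1.1],"rot": [0,0,0],"claw": 5},
  {"delta_pos": [0,0,-1.25],"rot": [0,0,0],"claw": 5},
  {"delta_pos": [0,0,-1.36],"rot": [0,0,0],"claw": 5},
  {"delta_pos": [0,0,-1.44],"rot": [0,0,0],"claw": 5},
  {"delta_pos": [0,0,-1.5],"rot": [0,0,0],"claw": 5},
  {"delta_pos": [0,0,-1.5],"rot": [0,0,0],"claw": 5},
], grip_force=12)

```text
time_s: 6.88
eef_pos: [0.6046, 0.1695, 0.2198]
eef_rot: [-180.0, 0.0, 95.7]
wrist_force: [-0.8, 0.5, -3.0]
opening: 0.0159
finger_force: 12.0
```

>>> send_rows([
  {"delta_pos": [0,0,-0.04],"rot": [0,0,0],"claw": 5},
  {"delta_pos": [0,0,-0.08],"rot": [0,0,0],"claw": 5},
  {"delta_pos": [0,0,-0.12],"rot": [0,0,0],"claw": 5},
  {"delta_pos": [0,0,-0.12],"rot": [0,0,0],"claw": 5},
])

```text
time_s: 7.22
eef_pos: [0.6046, 0.1694, 0.2168]
eef_rot: [-180.0, 0.0, 95.7]
wrist_force: [-0.6, -1.0, -2.4]
opening: 0.0156
finger_force: 12.0
```

>>> send_rows([
  {"delta_pos": [0,0,-0.04],"rot": [0,0,0],"claw": 5},
  {"delta_pos": [0,0,-0.08],"rot": [0,0,0],"claw": 5},
  {"delta_pos": [0,0,-0.08],"rot": [0,0,0],"claw": 5},
])

```text
time_s: 7.47
eef_pos: [0.6052, 0.1695, 0.2159]
eef_rot: [179.9, -0.0, 95.7]
wrist_force: [2.7, 1.7, 3.5]
opening: 0.0157
finger_force: 12.0
```

>>> send_rows([
  {"delta_pos": [0,0,0],"rot": [0,0,0],"claw": 18},
  {"delta_pos": [0,0,0],"rot": [0,0,0],"claw": 22},
  {"delta_pos": [0,0,0],"rot": [0,0,0],"claw": 26},
  {"delta_pos": [0.04,0,0],"rot": [0,0,0],"claw": 26},
  {"delta_pos": [0.04,0,0],"rot": [0,0,0],"claw": 26},
  {"delta_pos": [0.04,0,0],"rot": [0,0,0],"claw": 20},
  {"delta_pos": [0.04,0,0],"rot": [0,0,0],"claw": 10},
  {"delta_pos": [0.04,0,0],"rot": [0,0,0],"claw": 10},
  {"delta_pos": [0.04,0,0],"rot": [0,0,0],"claw": 10},
], grip_force=5)

```text
time_s: 8.22
eef_pos: [0.6057, 0.1695, 0.2149]
eef_rot: [180.0, 0.0, 95.7]
wrist_force: [0.9, 0.3, -0.7]
opening: 0.0159
finger_force: 5.0
```

Red is hung with almost no residual force. I slide it gently along the rail, watching the forces.

>>> send_rows([
  {"delta_pos": [0.01,-0.1,0],"rot": [0,0,0],"claw": 10},
  {"delta_pos": [0.03,-0.3,0],"rot": [0,0,0],"claw": 10},
  {"delta_pos": [0.06,-0.6,0],"rot": [0,0,0],"claw": 10},
  {"delta_pos": [0.09,-0.9,0],"rot": [0,0,0],"claw": 10},
  {"delta_pos": [0.12,-1.2,0],"rot": [0,0,0],"claw": 10},
  {"delta_pos": [0.15,-1.5,0],"rot": [0,0,0],"claw": 10},
  {"delta_pos": [0.18,-1.8,0],"rot": [0,0,0],"claw": 10},
  {"delta_pos": [0.21,-2.1,0],"rot": [0,0,0],"claw": 10},
  {"delta_pos": [0.23,-2.3,0],"rot": [0,0,0],"claw": 10},
  {"delta_pos": [0.24,-2.4,0],"rot": [0,0,0],"claw": 10},
])

```text
time_s: 9.05
eef_pos: [0.6118, 0.1085, 0.215]
eef_rot: [180.0, -0.0, 95.7]
wrist_force: [0.3, 1.2, -1.2]
opening: 0.0159
finger_force: 5.0
```

>>> send_rows([
  {"delta_pos": [0.02,-0.2,0],"rot": [0,0,0],"claw": 10},
  {"delta_pos": [0.05,-0.5,0],"rot": [0,0,0],"claw": 10},
  {"delta_pos": [0.09,-0.9,0],"rot": [0,0,0],"claw": 10},
  {"delta_pos": [0.13,-1.3,0],"rot": [0,0,0],"claw": 10},
  {"delta_pos": [0.17,-1.7,0],"rot": [0,0,0],"claw": 10},
  {"delta_pos": [0.21,-2.1,0],"rot": [0,0,0],"claw": 10},
  {"delta_pos": [0.25,-2.5,0],"rot": [0,0,0],"claw": 10},
  {"delta_pos": [0.29,-2.9,0],"rot": [0,0,0],"claw": 10},
  {"delta_pos": [0.33,-3.3,0],"rot": [0,0,0],"claw": 10},
  {"delta_pos": [0.37,-3.7,0],"rot": [0,0,0],"claw": 10},
])

```text
time_s: 9.88
eef_pos: [0.621, 0.0159, 0.215]
eef_rot: [180.0, -0.0, 95.7]
wrist_force: [1.9, 2.3, 0.8]
opening: 0.0161
finger_force: 5.0
```

>>> send_rows([
  {"delta_pos": [0.05,-0.4,0],"rot": [0,0,0],"claw": 10},
  {"delta_pos": [0.1,-0.8,0],"rot": [0,0,0],"claw": 10},
  {"delta_pos": [0.14,-1.2,0],"rot": [0,0,0],"claw": 10},
  {"delta_pos": [0.18,-1.6,0],"rot": [0,0,0],"claw": 10},
  {"delta_pos": [0.22,-2.0,0],"rot": [0,0,0],"claw": 10},
  {"delta_pos": [0.26,-2.4,0],"rot": [0,0,0],"claw": 10},
  {"delta_pos": [0.3,-2.8,0],"rot": [0,0,0],"claw": 10},
  {"delta_pos": [0.34,-3.2,0],"rot": [0,0,0],"claw": 10},
  {"delta_pos": [0.38,-3.6,0],"rot": [0,0,0],"claw": 10},
  {"delta_pos": [0.42,-3.9,0],"rot": [0,0,0],"claw": 10},
])

```text
time_s: 10.72
eef_pos: [0.6314, -0.0818, 0.2149]
eef_rot: [-180.0, 0.0, 95.7]
wrist_force: [0.2, 1.9, -0.4]
opening: 0.016
finger_force: 5.0
```

>>> send_rows([
  {"delta_pos": [0.03,-0.25,0],"rot": [0,0,0],"claw": 10},
  {"delta_pos": [0.04,-0.4,0],"rot": [0,0,0],"claw": 10},
  {"delta_pos": [0.05,-0.47,0],"rot": [0,0,0],"claw": 10},
  {"delta_pos": [0.05,-0.47,0],"rot": [0,0,0],"claw": 10},
  {"delta_pos": [0.05,-0.47,0],"rot": [0,0,0],"claw": 14},
  {"delta_pos": [0.05,-0.47,0],"rot": [0,0,0],"claw": 18},
  {"delta_pos": [0.05,-0.47,0],"rot": [0,0,0],"claw": 22},
  {"delta_pos": [0.05,-0.47,0],"rot": [0,0,0],"claw": 28},
  {"delta_pos": [0.05,-0.47,0],"rot": [0,0,0],"claw": 36},
  {"delta_pos": [0.05,-0.47,0],"rot": [0,0,0],"claw": 36},
])

```text
time_s: 11.55
eef_pos: [0.6326, -0.0922, 0.2149]
eef_rot: [-180.0, 0.0, 95.8]
wrist_force: [-0.0, -0.4, -0.3]
opening: 0.0353
finger_force: 0.0
```

>>> send_rows([
  {"delta_pos": [0,0,0.8],"rot": [0,0,0],"claw": 40},
  {"delta_pos": [0,0,2],"rot": [0,0,0],"claw": 50},
  {"delta_pos": [0,0,3.2],"rot": [0,0,0],"claw": 60},
  {"delta_pos": [-1,1,3.2],"rot": [0,0,-1],"claw": 60},
  {"delta_pos": [-2,2.1,3.2],"rot": [0,0,-2],"claw": 60},
  {"delta_pos": [-3,3.1,3.2],"rot": [0,0,-3.1],"claw": 60},
  {"delta_pos": [-4,4.2,3.2],"rot": [0,0,-4.2],"claw": 60},
  {"delta_pos": [-5,5.2,3.2],"rot": [0,0,-5.3],"claw": 60},
  {"delta_pos": [-6,6.3,3.2],"rot": [0,0,-6.4],"claw": 60},
  {"delta_pos": [-7,7.4,3.2],"rot": [0,0,-7.5],"claw": 60},
])

```text
time_s: 12.38
eef_pos: [0.4561, 0.0936, 0.295]
eef_rot: [180.0, -0.0, 50.4]
wrist_force: [0.3, 0.9, 0.1]
opening: 0.0602
finger_force: 0.0
```

>>> send_rows([
  {"delta_pos": [-0.8,0.8,-0.5],"rot": [0,0,-0.9],"claw": 60},
  {"delta_pos": [-1.6,1.6,-1.2],"rot": [0,0,-1.5],"claw": 60},
  {"delta_pos": [-2.0,2.03,-2],"rot": [0,0,-1.75],"claw": 60},
  {"delta_pos": [-2.0,2.03,-2],"rot": [0,0,-1.75],"claw": 60},
  {"delta_pos": [-2.0,2.03,-2],"rot": [0,0,-1.75],"claw": 60},
], grip_force=25)

```text
time_s: 12.8
eef_pos: [0.4075, 0.1436, 0.2452]
eef_rot: [-180.0, 0.0, 40.4]
wrist_force: [-0.1, -0.0, 0.4]
opening: 0.0598
finger_force: 0.0
```

```bash
python3 - <<'E'
from h import *
p,d=cap('side','side4');t,d2=cap('top','top4')
a=cv2.resize(p[130:390,210:490],(560,520)); b=cv2.resize(t[130:230,330:450],(240,200));
im=np.zeros((520,800,3),np.uint8);im[:,:560]=a;im[:200,560:]=b;cv2.imwrite('pics/s4.png',np.clip(im[:,:,::-1]*1.4,0,255).astype(np.uint8))
for n,i,dd in(('side',p,d),('top',t,d2)):
    P=pts(n,dd);i=i.astype(int);r,g,b=i[...,0],i[...,1],i[...,2];m=(r>1.8*g)&(r>1.8*b)&(r>60)&(P[...,2]>.22)&(P[...,2]<.26)&(P[...,0]>.5)
    q=P[m]
    if len(q)>5: print(n,len(q),q.mean(0),q.min(0),q.max(0),cv2.minAreaRect((q[:,:2]*1000).astype(np.float32)))
E
```

```text
side 205 [ 0.63167978 -0.09755875  0.24078774] [ 0.62251134 -0.12316397  0.22027829] [ 0.6414128  -0.06428429  0.24339845] ((632.044677734375, -93.82909393310547), (15.741395950317383, 58.03618240356445), 4.873932838439941)
top 212 [ 0.63003245 -0.09259346  0.24171864] [ 0.62031574 -0.12000669  0.23678806] [ 0.63952313 -0.06512934  0.24725152] ((630.3707275390625, -92.6085205078125), (15.516059875488281, 55.569786071777344), 6.045932292938232)
```

View pics/s4.png

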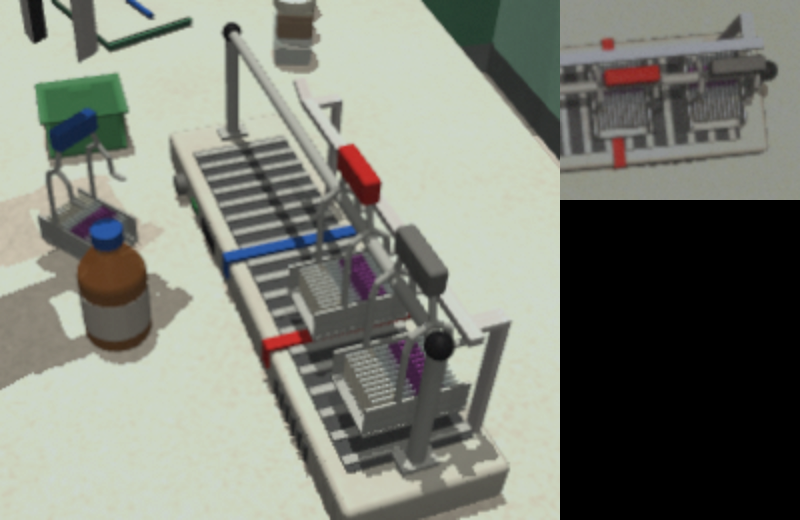

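Red hangs over its strip: its grip is at (0.631, -0.093) and the mark line at about -0.093. It sits under the retaining strip, clear of grey. Next is blue.

>>> send_rows([
  {"delta_pos": [0,0,-1.5],"rot": [0,0,0],"claw": 60},
  {"delta_pos": [0,0,-3],"rot": [0,0,0],"claw": 60},
  {"delta_pos": [0,0,-4],"rot": [0,0,0],"claw": 60},
  {"delta_pos": [0,0,-4.44],"rot": [0,0,0],"claw": 50},
  {"delta_pos": [0,0,-4.44],"rot": [0,0,0],"claw": 35},
  {"delta_pos": [0,0,-4.44],"rot": [0,0,0],"claw": 22},
  {"delta_pos": [0,0,-4.44],"rot": [0,0,0],"claw": 10},
  {"delta_pos": [0,0,-4.44],"rot": [0,0,0],"claw": 5},
  {"delta_pos": [0,0,-4.44],"rot": [0,0,0],"claw": 5},
  {"delta_pos": [0,0,-4.44],"rot": [0,0,0],"claw": 5},
])

```text
time_s: 13.73
eef_pos: [0.408, 0.1435, 0.1346]
eef_rot: [180.0, -0.1, 40.2]
wrist_force: [-0.9, 1.6, 0.4]
opening: 0.0171
finger_force: 0.6
```

>>> send_rows([
  {"delta_pos": [0,0,0],"rot": [0,0,0],"claw": 5},
  {"delta_pos": [0,0,0],"rot": [0,0,0],"claw": 5},
  {"delta_pos": [0,0,0],"rot": [0,0,0],"claw": 5},
  {"delta_pos": [0,0,0],"rot": [0,0,0],"claw": 5},
  {"delta_pos": [0,0,0.3],"rot": [0,0,0],"claw": 5},
  {"delta_pos": [0,0,1],"rot": [0,0,0],"claw": 5},
  {"delta_pos": [0,0,2],"rot": [0,0,0],"claw": 5},
  {"delta_pos": [0,0,3],"rot": [0,0,0],"claw": 5},
  {"delta_pos": [0,0,4],"rot": [0,0,0],"claw": 5},
  {"delta_pos": [0,0,4.92],"rot": [0,0,0],"claw": 5},
])

```text
time_s: 14.57
eef_pos: [0.4073, 0.1434, 0.2586]
eef_rot: [-180.0, 0.0, 40.2]
wrist_force: [-0.7, 0.5, -3.0]
opening: 0.0158
finger_force: 25.0
```

>>> send_rows([
  {"delta_pos": [0.2,0.05,0],"rot": [0,0,0.5],"claw": 5},
  {"delta_pos": [0.7,0.1,0],"rot": [0,0,1.5],"claw": 5},
  {"delta_pos": [1.3,0.2,0],"rot": [0,0,2.6],"claw": 5},
  {"delta_pos": [1.9,0.3,0],"rot": [0,0,3.7],"claw": 5},
  {"delta_pos": [2.5,0.4,0],"rot": [0,0,4.8],"claw": 5},
  {"delta_pos": [3.1,0.5,0],"rot": [0,0,5.9],"claw": 5},
  {"delta_pos": [3.7,0.6,0],"rot": [0,0,7.0],"claw": 5},
  {"delta_pos": [4.2,0.65,0],"rot": [0,0,8.0],"claw": 5},
  {"delta_pos": [4.6,0.7,0],"rot": [0,0,8.8],"claw": 5},
  {"delta_pos": [4.76,0.7,0],"rot": [0,0,9.27],"claw": 5},
])

```text
time_s: 15.4
eef_pos: [0.5273, 0.161, 0.2565]
eef_rot: [-179.9, 0.0, 96.1]
wrist_force: [-0.1, -0.1, -2.7]
opening: 0.016
finger_force: 25.0
```

```bash
python3 - <<'E'
from h import *
print(bot.read_state()['eef_pos'])
p,d=cap('side','side5')
a=cv2.resize(p[90:240,240:440],(800,600)); cv2.imwrite('pics/s5.png',np.clip(a[:,:,::-1]*1.4,0,255).astype(np.uint8))
P=pts('side',d);i=p.astype(int);r,g,b=i[...,0],i[...,1],i[...,2];m=(b>1.5*r)&(b>1.25*g)&(b>50)&(P[...,2]>.25)&(P[...,2]<.3)&(P[...,0]>.48)&(P[...,0]<.58)
q=P[m];print(len(q),q.min(0),q.max(0),cv2.minAreaRect((q[:,:2]*1000).astype(np.float32)))
print(bot.read_state()['eef_pos'],bot.read_state()['eef_rot'])
E
```

```text
[0.52730508 0.16097495 0.25650097]
74 [0.52081774 0.13132058 0.26389652] [0.53733778 0.18337944 0.29853061] ((527.0769653320312, 156.69232177734375), (14.38370132446289, 52.20098114013672), 8.40601634979248)
[0.52735054 0.16088732 0.25646978] [-1.79925468e+02  9.33050294e-03  9.62277933e+01]
```

View pics/s5.png

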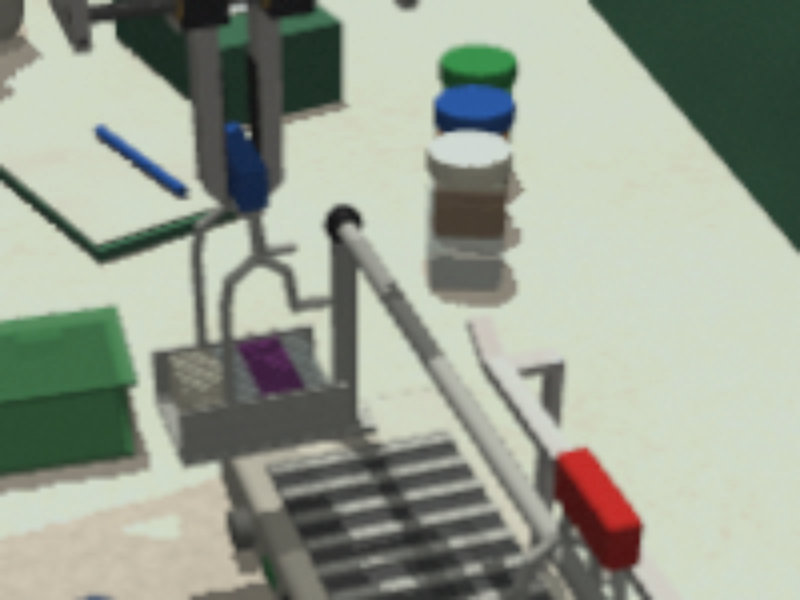

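The blue carrier is upright, its lips face the rail and it is in line with the gap, ready to hook on.

>>> send_rows([
  {"delta_pos": [0.3,0.03,0],"rot": [0,0,0],"claw": 5},
  {"delta_pos": [0.7,0.07,0],"rot": [0,0,0],"claw": 5},
  {"delta_pos": [1.2,0.12,0],"rot": [0,0,0],"claw": 5},
  {"delta_pos": [1.7,0.17,0],"rot": [0,0,0],"claw": 5},
  {"delta_pos": [2.1,0.21,0],"rot": [0,0,0],"claw": 5},
  {"delta_pos": [2.5,0.25,0],"rot": [0,0,0],"claw": 5},
  {"delta_pos": [2.8,0.28,0],"rot": [0,0,0],"claw": 5},
  {"delta_pos": [3.0,0.32,0],"rot": [0,0,0],"claw": 5},
  {"delta_pos": [3.14,0.34,0],"rot": [0,0,0],"claw": 5},
  {"delta_pos": [3.14,0.34,0],"rot": [0,0,0],"claw": 5},
])

```text
time_s: 16.28
eef_pos: [0.6054, 0.1695, 0.2567]
eef_rot: [-180.0, 0.0, 95.8]
wrist_force: [0.4, 0.3, -3.0]
opening: 0.0159
finger_force: 25.0
```

>>> send_rows([
  {"delta_pos": [0,0,-0.3],"rot": [0,0,0],"claw": 5},
  {"delta_pos": [0,0,-0.6],"rot": [0,0,0],"claw": 5},
  {"delta_pos": [0,0,-0.9],"rot": [0,0,0],"claw": 5},
  {"delta_pos": [0,0,-1.1],"rot": [0,0,0],"claw": 5},
  {"delta_pos": [0,0,-1.25],"rot": [0,0,0],"claw": 5},
  {"delta_pos": [0,0,-1.36],"rot": [0,0,0],"claw": 5},
  {"delta_pos": [0,0,-1.44],"rot": [0,0,0],"claw": 5},
  {"delta_pos": [0,0,-1.5],"rot": [0,0,0],"claw": 5},
  {"delta_pos": [0,0,-1.54],"rot": [0,0,0],"claw": 5},
  {"delta_pos": [0,0,-1.54],"rot": [0,0,0],"claw": 5},
], grip_force=12)

```text
time_s: 17.12
eef_pos: [0.6051, 0.1694, 0.2184]
eef_rot: [180.0, -0.0, 95.9]
wrist_force: [-0.2, -0.1, -2.4]
opening: 0.016
finger_force: 12.0
```

>>> send_rows([
  {"delta_pos": [0,0,-0.04],"rot": [0,0,0],"claw": 5},
  {"delta_pos": [0,0,-0.08],"rot": [0,0,0],"claw": 5},
  {"delta_pos": [0,0,-0.1],"rot": [0,0,0],"claw": 5},
  {"delta_pos": [0,0,-0.1],"rot": [0,0,0],"claw": 5},
])

```text
time_s: 17.45
eef_pos: [0.6052, 0.1695, 0.2161]
eef_rot: [180.0, -0.0, 95.9]
wrist_force: [0.8, -0.2, -1.9]
opening: 0.016
finger_force: 12.0
```

>>> send_rows([
  {"delta_pos": [0,0,-0.04],"rot": [0,0,0],"claw": 5},
  {"delta_pos": [0,0,-0.06],"rot": [0,0,0],"claw": 5},
  {"delta_pos": [0,0,-0.06],"rot": [0,0,0],"claw": 5},
])

```text
time_s: 17.7
eef_pos: [0.6056, 0.1695, 0.2153]
eef_rot: [179.9, -0.0, 95.9]
wrist_force: [1.9, 0.5, 4.4]
opening: 0.016
finger_force: 12.0
```

>>> send_rows([
  {"delta_pos": [0,0,0],"rot": [0,0,0],"claw": 18},
  {"delta_pos": [0,0,0],"rot": [0,0,0],"claw": 22},
  {"delta_pos": [0,0,0],"rot": [0,0,0],"claw": 26},
  {"delta_pos": [0.02,0,0],"rot": [0,0,0],"claw": 26},
  {"delta_pos": [0.02,0,0],"rot": [0,0,0],"claw": 26},
  {"delta_pos": [0.02,0,0],"rot": [0,0,0],"claw": 20},
  {"delta_pos": [0.02,0,0],"rot": [0,0,0],"claw": 10},
  {"delta_pos": [0.02,0,0],"rot": [0,0,0],"claw": 10},
  {"delta_pos": [0.02,0,0],"rot": [0,0,0],"claw": 10},
], grip_force=5)

```text
time_s: 18.45
eef_pos: [0.6057, 0.1695, 0.2144]
eef_rot: [180.0, 0.0, 95.9]
wrist_force: [0.9, 0.9, -0.7]
opening: 0.0163
finger_force: 5.0
```

>>> send_rows([
  {"delta_pos": [0.01,-0.1,0],"rot": [0,0,0],"claw": 10},
  {"delta_pos": [0.03,-0.3,0],"rot": [0,0,0],"claw": 10},
  {"delta_pos": [0.06,-0.6,0],"rot": [0,0,0],"claw": 10},
  {"delta_pos": [0.1,-0.95,0],"rot": [0,0,0],"claw": 10},
  {"delta_pos": [0.13,-1.3,0],"rot": [0,0,0],"claw": 10},
  {"delta_pos": [0.17,-1.65,0],"rot": [0,0,0],"claw": 10},
  {"delta_pos": [0.2,-2.0,0],"rot": [0,0,0],"claw": 10},
  {"delta_pos": [0.24,-2.35,0],"rot": [0,0,0],"claw": 10},
  {"delta_pos": [0.27,-2.7,0],"rot": [0,0,0],"claw": 10},
  {"delta_pos": [0.31,-3.0,0],"rot": [0,0,0],"claw": 10},
])

```text
time_s: 19.28
eef_pos: [0.6135, 0.0934, 0.2145]
eef_rot: [180.0, 0.0, 95.8]
wrist_force: [1.3, 2.7, 0.2]
opening: 0.0161
finger_force: 5.0
```

>>> send_rows([
  {"delta_pos": [0.03,-0.3,0],"rot": [0,0,0],"claw": 10},
  {"delta_pos": [0.06,-0.6,0],"rot": [0,0,0],"claw": 10},
  {"delta_pos": [0.1,-0.95,0],"rot": [0,0,0],"claw": 10},
  {"delta_pos": [0.13,-1.3,0],"rot": [0,0,0],"claw": 10},
  {"delta_pos": [0.17,-1.65,0],"rot": [0,0,0],"claw": 10},
  {"delta_pos": [0.2,-2.0,0],"rot": [0,0,0],"claw": 10},
  {"delta_pos": [0.23,-2.25,0],"rot": [0,0,0],"claw": 10},
  {"delta_pos": [0.25,-2.4,0],"rot": [0,0,0],"claw": 10},
  {"delta_pos": [0.25,-2.4,0],"rot": [0,0,0],"claw": 10},
  {"delta_pos": [0.25,-2.4,0],"rot": [0,0,0],"claw": 10},
])

```text
time_s: 20.12
eef_pos: [0.6197, 0.0338, 0.2144]
eef_rot: [-180.0, 0.1, 95.8]
wrist_force: [2.6, -2.0, -1.5]
opening: 0.0161
finger_force: 5.0
```

>>> send_rows([
  {"delta_pos": [0,0,0],"rot": [0,0,0],"claw": 14},
  {"delta_pos": [0,0,0],"rot": [0,0,0],"claw": 18},
  {"delta_pos": [0,0,0],"rot": [0,0,0],"claw": 22},
  {"delta_pos": [0,0,0],"rot": [0,0,0],"claw": 28},
  {"delta_pos": [0,0,0],"rot": [0,0,0],"claw": 36},
  {"delta_pos": [0,0,0],"rot": [0,0,0],"claw": 36},
  {"delta_pos": [0,0,0.8],"rot": [0,0,0],"claw": 40},
  {"delta_pos": [0,0,2],"rot": [0,0,0],"claw": 50},
  {"delta_pos": [0,0,3.2],"rot": [0,0,0],"claw": 60},
  {"delta_pos": [-1,0,3.8],"rot": [0,0,0],"claw": 60},
])

```text
time_s: 20.95
eef_pos: [0.5965, 0.0344, 0.312]
eef_rot: [179.8, 0.0, 95.9]
wrist_force: [0.1, -0.6, 1.9]
opening: 0.0568
finger_force: 0.0
```

>>> send_rows([
  {"delta_pos": [-1.5,0,0],"rot": [0,0,0],"claw": 60},
  {"delta_pos": [-3,0,0],"rot": [0,0,0],"claw": 60},
  {"delta_pos": [-4.5,0,0],"rot": [0,0,0],"claw": 60},
  {"delta_pos": [-6,0,0],"rot": [0,0,0],"claw": 60},
  {"delta_pos": [-7,0,0],"rot": [0,0,0],"claw": 60},
  {"delta_pos": [-7,0,0],"rot": [0,0,0],"claw": 60},
])

```text
time_s: 21.45
eef_pos: [0.4166, 0.0346, 0.3105]
eef_rot: [179.9, 0.0, 95.9]
wrist_force: [0.5, -0.1, -0.3]
opening: 0.0601
finger_force: 0.0
```

```bash
python3 - <<'E'
from h import *
p,d=cap('side','side6');t,d2=cap('top','top6')
a=cv2.resize(p[130:390,210:490],(560,520)); b=cv2.resize(t[130:230,280:400],(240,200))
im=np.zeros((520,800,3),np.uint8);im[:,:560]=a;im[:200,560:]=b;cv2.imwrite('pics/s6.png',np.clip(im[:,:,::-1]*1.4,0,255).astype(np.uint8))
for n,i,dd in(('side',p,d),('top',t,d2)):
    P=pts(n,dd);i=i.astype(int);r,g,b=i[...,0],i[...,1],i[...,2]
    for nm,c in(('red',(r>1.8*g)&(r>1.8*b)&(r>60)),('blue',(b>1.5*r)&(b>1.25*g)&(b>60))):
        q=P[c&(P[...,2]>.22)&(P[...,2]<.26)&(P[...,0]>.55)]
        if len(q)>5: print(n,nm,len(q),q.min(0),q.max(0),cv2.minAreaRect((q[:,:2]*1000).astype(np.float32)))
E
```

```text
side red 206 [ 0.62202154 -0.12331163  0.22927835] [ 0.64158889 -0.0670225   0.24355185] ((631.6854248046875, -94.69622039794922), (14.827558517456055, 56.363948822021484), 6.527919769287109)
side blue 133 [0.61030253 0.00466125 0.23791021] [0.62842615 0.06144435 0.24309586] ((619.1611938476562, 32.991573333740234), (14.851005554199219, 57.1790771484375), 4.623378276824951)
top red 209 [ 0.62019241 -0.12051353  0.23540811] [ 0.63953424 -0.06524111  0.24572976] ((630.4087524414062, -92.90653228759766), (15.85513973236084, 56.162994384765625), 6.487471580505371)
top blue 200 [0.60724661 0.00878468 0.23665454] [0.6261976  0.06085154 0.24732451] ((617.1991577148438, 34.63852310180664), (14.679971694946289, 53.2298469543457), 6.251492977142334)
```

View pics/s6.png

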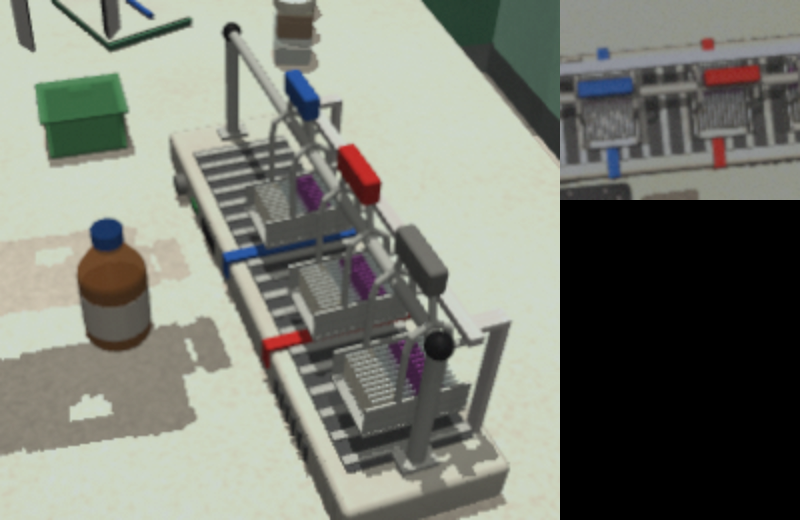

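Both carriers hang upright under the strip. Blue is at y ≈ 0.034 (mark 0.033) and red at about -0.093 (mark -0.093). The arm is clear.

```bash
python3 -c "
from bench import bot
print(bot.finish_job())"
```

```text
the job is handed in; nothing more can be done
None
```

I hung the red carrier first and then the blue; both are at rest on the rail under the retaining strip, each measured within about 2 mm of its own strip. I handed the job in at about 21.6 s; no verdict came back.

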